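# Find a pulley's high spot on the runout stand and mark it

### The job

Check the pulley on the runout stand: push the blue indicator carriage fully in by its black post so that its feeler rides on the rim, then crank the pulley slowly clockwise (seen from above) by its black revolving handle and watch the red needle for the highest spot of the rim; there is also a lesser bulge. Let the highest spot go by once, keep turning the same way, and stop and let go with it right under the feeler tip when it comes round the second time, without going on to a third. Then, to mark the spot, stand the bright bolt on its head on the pulley's rim right in front of the feeler tip, and leave the other things where they are.

Things in the scene. Friction and masses are not known exactly. Their poses are not given: they have to be found in the camera images.
- stand: grey runout stand fixed to the table, about 0.31 m long. Origin on the pulley's upright axle at table height; its y axis points from the axle along the slideway to the indicator (radially outward through the feeler tip), z up. Raised parts near it: the pulley (top face 65 mm high), the handle, the carriage with its post
- axle (a point): point on the axle at the height of the pulley's top face, 65 mm above the table. The pulley is a flat steel disc 20 mm thick with a true radius of 80 mm, a highest spot of 88 mm and a lesser bulge of 85 mm about 137 degrees from it, each bulge about 64 degrees long with smooth flanks. Where they lie is different each time. A dark driver plate of 52 mm radius, 4 mm thick, sits on it; the rim outside that is flat and free
- mark (a point): point fixed on the stand, on the pulley's top face 68 mm from the axle towards the feeler tip: in the middle of the free rim, right in front of the feeler. The bolt's head is to stand here
- handle_mid (a point): middle of the black revolving crank handle, an upright spool 18 to 20 mm across, 46 mm tall, its foot 71 mm and its top 117 mm above the table; this point 96 mm above the table, 42 mm from the axle. It spins freely on its pin, so a hand holding it need not turn with the crank; cranking takes about 3 to 5 N and the crank stays where it is left
- carriage_post (a point): point on the black upright post of the indicator carriage, 85 mm above the table, on the stand's y axis, 223 mm from the axle with the carriage out and 193 mm with it in. The post is 15 to 19 mm across and stands from 42 to 104 mm above the table; the blue carriage block (60 x 130 mm) is below it, and the needle tip (60 mm high) ends about 25 mm short of it towards the pulley. Sliding takes about 4 to 6 N and it stays where it is left
- bolt_mid (a point): centre, half-way up, of the bright hex bolt standing on its head: 48 mm tall, head 19 x 21 mm and 8 mm thick at the bottom, plain round shank 12 mm across above it; 60 g. Its z axis is up when it stands. A brown welding jig plate, about 35 mm high, ends about 50 mm from it on the robot side
- crank (a joint): turn of the crank and pulley in rad, growing clockwise seen from above, counting on over whole turns; at 0 (and every 6.283) the handle is on the stand's y axis, nearest the feeler. Starts within 0.5 of 0. The highest spot first comes under the feeler somewhere from 1.3 to 5.0 and then again every 6.283
- carriage (a joint): travel of the indicator carriage towards the pulley in m: 0 fully out, 0.030 fully in against its stop (push until it stops: each mm short of it takes about 0.05 rad off the needle's readings). Starts between 0 and 0.010
- needle (a joint): deflection of the sprung feeler and red needle in rad: 0 when off the rim; with the carriage in about 0.05 on the true rim, 0.33 at most on the lesser bulge and about 0.475 at most on the highest spot (0.42 at about 0.2 rad of crank to either side of it). The red needle swings counterclockwise seen from above, towards the red tick of the white scale, as the rim rises
- rusty_bolt: dull brown hex bolt, 54 mm tall, standing on its head; a bystander. Origin: centre of its underside
- tip_box: orange plastic box with a dark lid, 44 x 64 x 26 mm; a bystander. Origin: centre of its underside
- nozzle_tin: round yellow, blue and white tin, 70 mm across, 52 mm tall; a bystander. Origin: centre of its underside
There are look-alikes about, which are no part of the job. Leave any orange or purple look-alike of the part that bears bolt_mid alone.

How it is judged:
By the outcome, as a careful person would: the job done as asked, in the order asked, and still so for the second after the job is handed in, with the robot touching nothing.
It also fails if it takes over 72 s, if anything falls off the work surface, if the arm or the gripper's body presses on something with over 40 N, if the wrist force passes 120 N, or if a joint passes its speed limit or range.

### The arm

A 7-joint arm with a two-finger parallel gripper is mounted at the origin on a cart in front of the work surface, level with it; the furniture and walls round the work are solid. World frame = base frame: x ahead of the robot, y to its left, z up, the work surface at z = 0. Lengths are in m, angles in rad, forces in N, time in s.
With the tool pointing down it reaches from about 0.4 to 0.85 m from the base axis. Payload 4.5 kg.
Tool frame: the origin (TCP) lies on the centre line of the jaws, within the pads' length; the fingertips stand r.tips_ahead ahead of it and the grasp point (between the pads) is the TCP (r.tips_ahead is the distance from the TCP to the fingertips, in m); z points along the fingers, y is the direction in which the jaws open and shut (so a half turn about z gives the same grasp; the last joint's range is limited). The gripper opens to 88 mm and grips with 3 to 60 N. Pads are 18 mm wide; open, the fingers measure 123 mm over their backs; the gripper's body (75 mm by 187 mm) begins 45 mm behind the grasp point.
Start: joints at [0.034, 0.689, -0.195, 1.565, 0.157, 0.902, -0.215], TCP at [0.625, 0, 0.258] pointing down, gripper open.
Joint ranges: [-3.01, 3.01], [-0.46, 2.08], [-1.47, 1.51], [0.13, 2.56], [-1, 4.14], [0.04, 2.09], [-2.66, 2.66]. Speed limits (rad/s): [2.57, 2.57, 3.14, 3.14, 3.14, 3.14, 3.14].

### API

Orientations are given as a unit quaternion [x, y, z, w].
In Python, from plant import r gives the robot as it stands.
- The arm moves only by the shell command python3 -m inch 'ROWS' [FORCE]. ROWS is JSON, a list of rows, each a list of 5 numbers: the shift along the world's x, y, z in units of 25 mm (1.0 is 25 mm), then the turn about the world's z in units of 6 degrees (1.0 is 6 degrees), then the finger opening in mm, from 0 to 88.1. A call has 1 to 5 rows; each row shifts and turns the commanded pose from where the row before left it; what a row does not reach is not made up. A row lasts 1/10 s, in which the tool goes at most 50 mm and 8.59 degrees, less where a joint would pass 70% of its speed; a pose out of reach is approached as far as the arm can. A call is refused whole if a number of a shift passes 1 or a number of a turn 1, either way. A call with a gripper value outside its range is refused whole. The fingers move at their own pace and stop on an object; FORCE is the grip in N (left out, the last holds). Time passes only in rows, so rows that do not move let the fingers close. It gives the time, the measured TCP pose, the force and the opening at its end, in the units of the state.
- r.get_state(): the state, without advancing time (a new reading comes with each control period).
- r.snapshot(name): name is "scene" or "side" or "wrist"; returns a dict with "pixels" (420x560x3 uint8, red, green, blue), "range_z" (420x560 float32, m along the optical axis (not along the pixel's ray), 0 where there is no reading), "K" (3x3 intrinsics, pixels), "position" and "attitude" of the camera in the world. Camera axes: x right, y up, looking along -z (the intrinsics and any distortion apply to the point x, -y, -z); pixel columns grow to the right and rows downward; lengths in m; the calibration is good to about 2 mm. The wrist camera is an equidistant fisheye: a pixel r from the principal point sees the ray r / f radians off the axis. A picture is of the moment at which its call begins.
- r.finish_job(): hands the job in, once; it reports no verdict.
The state is a dict: "clock": time; "q": joint angles; "qd": joint speeds; "joint_torque": joint torques, N m; "tool_pos": TCP position; "eef_rot": TCP orientation; "contact_force": force on the tool from outside, world axes, zero at the start; "moment": the same for the moment, N m; "opening": opening from 0.0 (shut) to 1.0 (fully open).
Only numpy, scipy, OpenCV 4.12 (cv2) and the standard library are available. Lean on these libraries where they do the work, as an engineer would, in place of code of your own. Each camera call takes 0.05 s, during which the arm holds its last target. There are 200 camera calls.

## Working session

There is one attempt and no reset: what is moved stays moved. The work goes in short steps, Python scripts to look and compute and a shell command to move; the robot and the scene stay as the last step left them, time stands still between calls to the robot, and variables do not carry over. Pictures are saved under pics/ and viewed, about 8 in all and at most 12, crops included, and the job is handed in when it is done.

```bash
ls; mkdir -p pics
cat > h.py <<'E'
import numpy as np, cv2
from plant import r
from scipy.spatial.transform import Rotation as R
def cam(n): 
    s=r.snapshot(n); return s
def att(s):
    a=np.array(s["attitude"]); return a if a.shape==(3,3) else R.from_quat(a).as_matrix()
def cloud(s):
    K=np.array(s["K"]);Z=s["range_z"];v,u=np.mgrid[0:Z.shape[0],0:Z.shape[1]]
    P=np.stack([(u-K[0,2])/K[0,0]*Z,-(v-K[1,2])/K[1,1]*Z,-Z],-1)
    W=P@att(s).T+np.array(s["position"]); W[Z==0]=np.nan
    return W
def project(s,p):
    K=np.array(s["K"]);c=att(s).T@(np.array(p)-np.array(s["position"]))
    return K[0,2]+K[0,0]*c[0]/-c[2],K[1,2]-K[1,1]*c[1]/-c[2]
def save(s,n,crop=None,f=1):
    im=s["pixels"][:,:,::-1]
    if crop: x0,y0,x1,y1=crop; im=im[y0:y1,x0:x1]
    cv2.imwrite("pics/"+n,cv2.resize(im,None,fx=f,fy=f,interpolation=cv2.INTER_CUBIC))
E
python3 - <<'E'
from h import *
for n in("scene","side"):
    s=cam(n); np.savez(""+n+".npz",**s); save(s,n+"1.png",f=1.4)
    print(n,s["position"],np.round(s["attitude"],3),np.round(s["K"],1).tolist())
st=r.get_state();print(st,r.tips_ahead)
E
```

```text
pics
scene [ 0.26092088 -0.64721066  0.83960292] [ 0.372 -0.107 -0.248  0.888] [[453.7, 0.0, 278.3], [0.0, 453.7, 207.7], [0.0, 0.0, 1.0]]
side [ 0.4826109  -0.87924071  0.40505427] [ 0.582 -0.04  -0.071  0.809] [[435.3, 0.0, 279.7], [0.0, 435.3, 211.3], [0.0, 0.0, 1.0]]
{'clock': 0.1, 'q': array([ 0.0338511 ,  0.68988571, -0.19448896,  1.56620853,  0.15729134,
        0.90248678, -0.21512546]), 'qd': array([-0.00176746, -0.00195227,  0.00083102, -0.00210759, -0.00208458,
        0.00035887, -0.00052941]), 'joint_torque': array([-3.08775299e-03, -5.28501892e+01, -1.27141513e+00, -1.53837240e+01,
       -5.25604945e-02,  1.96265515e-03,  5.71585565e-05]), 'tool_pos': array([ 6.24483084e-01, -8.65646927e-05,  2.57006794e-01]), 'eef_rot': array([ 7.07118402e-01,  7.07094707e-01, -6.09619778e-04, -5.18923249e-04]), 'contact_force': array([-0.19044715,  0.5990128 ,  0.18364219]), 'moment': array([-0.01994692,  0.04017278,  0.00035362]), 'opening': 1.0024393230950457} 0.019
```

View pics/scene1.png

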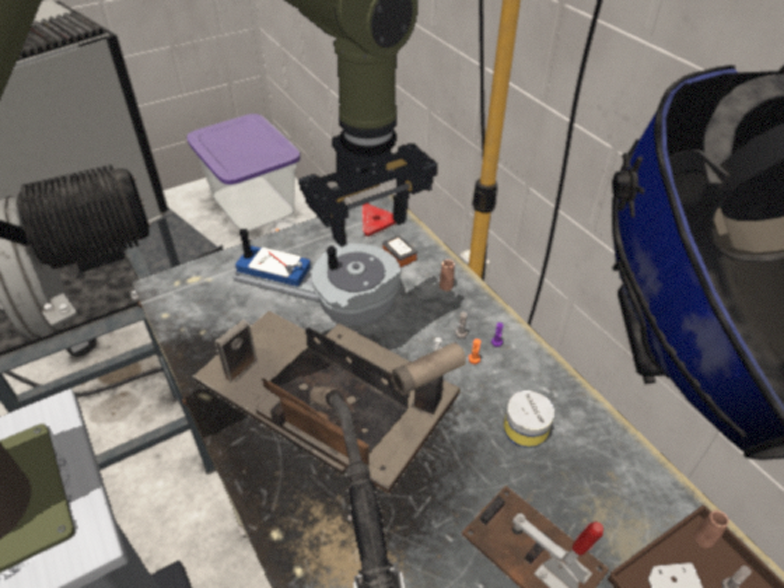

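View pics/side1.png

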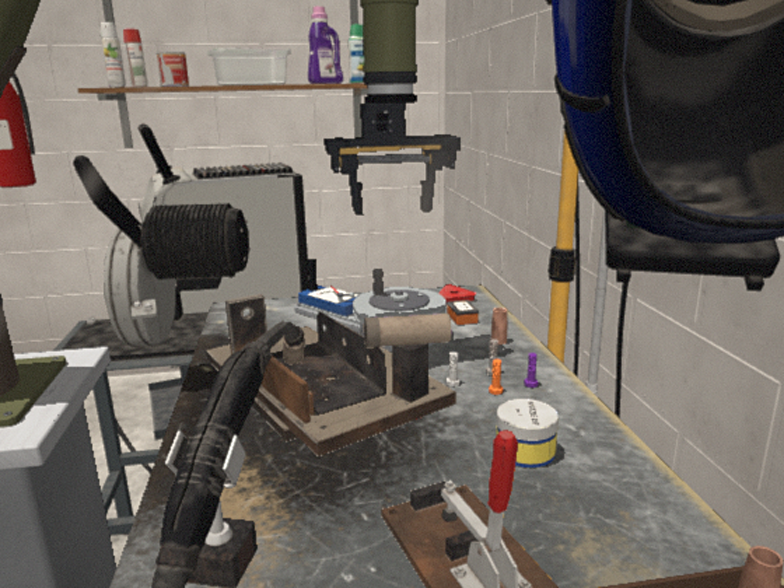

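The scene view (1.4x) shows the pulley at about (355,275), handle (333,258), post (245,240), bright bolt (437,345), rusty bolt (463,322), and orange/purple look-alikes. In the side view the bright bolt is at (453,370). Next I turn these into positions.

Run:
```python
from h import *
S=dict(np.load("scene.npz"));D=dict(np.load("side.npz"))
W=cloud(S);V=cloud(D)
# pulley top
def fitc(p):
    A=np.c_[2*p,np.ones(len(p))];x=np.linalg.lstsq(A,(p**2).sum(1),rcond=None)[0];return x[:2],np.sqrt(x[2]+x[:2]@x[:2])
u,v=np.meshgrid(np.arange(560),np.arange(420))
def box(W,x0,y0,x1,y1): return W[int(y0/1.4):int(y1/1.4),int(x0/1.4):int(x1/1.4)].reshape(-1,3)
for n,w,b in(("scene",W,(300,235,415,325)),("side",V,(340,270,450,320))):
    p=box(w,*b);h=p[:,2]
    print(n,np.histogram(h,bins=np.arange(-.01,.14,.01))[0])
    for lo,hi,t in((.060,.068,"rim"),(.0665,.075,"plate"),(.085,.125,"handle"),):
        q=p[(h>lo)&(h<hi)]; print(t,len(q),np.median(q,0).round(4),q.min(0).round(3),q.max(0).round(3))
for n,w,b in(("post scene",W,(232,222,256,262)),("post side",V,(330,275,350,300))):
    p=box(w,*b);q=p[(p[:,2]>.055)&(p[:,2]<.112)];print(n,len(q),q.mean(0).round(4) if len(q) else'',q.min(0),q.max(0))
for n,w,b in(("bolt side",V,(443,345,466,390)),("bolt scene",W,(428,332,447,356)),("rusty scene",W,(452,305,474,340)),("rusty side",V,(483,335,503,372))):
    p=box(w,*b);q=p[(p[:,2]>.012)&(p[:,2]<.06)];print(n,len(q),np.median(q,0).round(4),q.min(0).round(3),q.max(0).round(3))
p=box(W,232,240,314,286);q=p[(p[:,2]>.03)&(p[:,2]<.05)];print("carriage",q.mean(0),cv2.minAreaRect(q[:,:2].astype(np.float32)))
```

```text
scene [ 650 1212  440  303   32  107  180 1694  481   49   23   16   43    0
    0]
rim 1290 [0.638  0.0728 0.0657] [0.569 0.018 0.06 ] [0.728 0.182 0.068]
plate 1194 [0.6454 0.0873 0.069 ] [0.57  0.018 0.067] [0.725 0.177 0.075]
handle 95 [0.6144 0.1202 0.1066] [0.607 0.114 0.085] [0.624 0.132 0.12 ]
side [  50   13   95   40   49   87   55 1058   98   38   25   30   23    0
    0]
rim 1000 [0.6438 0.0767 0.0637] [0.568 0.023 0.06 ] [0.725 0.184 0.068]
plate 416 [0.6453 0.0886 0.0674] [0.597 0.042 0.067] [0.698 0.15  0.075]
handle 97 [0.615  0.1183 0.1017] [0.607 0.113 0.085] [0.624 0.13  0.116]
post scene 108 [0.5067 0.2618 0.0842] [0.49976662 0.25573679 0.05561896] [0.51532439 0.27200331 0.10758756]
post side 9 [0.5522 0.1822 0.0559] [0.5463789  0.17629505 0.05519428] [0.55703324 0.18834374 0.05670598]
bolt side 115 [ 0.6908 -0.1032  0.0334] [ 0.657 -0.183  0.012] [ 0.698 -0.095  0.049]
bolt scene 44 [ 0.6906 -0.101   0.0434] [ 0.687 -0.105  0.024] [ 0.699 -0.094  0.052]
rusty scene 71 [ 0.7574 -0.0801  0.038 ] [ 0.753 -0.085  0.012] [ 0.767 -0.073  0.057]
rusty side 147 [ 0.7561 -0.0822  0.0383] [ 0.739 -0.143  0.012] [0.809 0.037 0.053]
carriage [0.53787092 0.21877297 0.04236831] ((0.5397688746452332, 0.2258298397064209), (0.06196931377053261, 0.13178257644176483), 39.313358306884766)
```

Run:
```python
from h import *
S=dict(np.load("scene.npz"));D=dict(np.load("side.npz"))
a=cv2.resize(S["pixels"][150:270,155:355,::-1],None,fx=4,fy=4,interpolation=cv2.INTER_CUBIC)[:, :800]
cv2.imwrite("pics/crop1.png",a)
```

```text
(no output)
```

View pics/crop1.png

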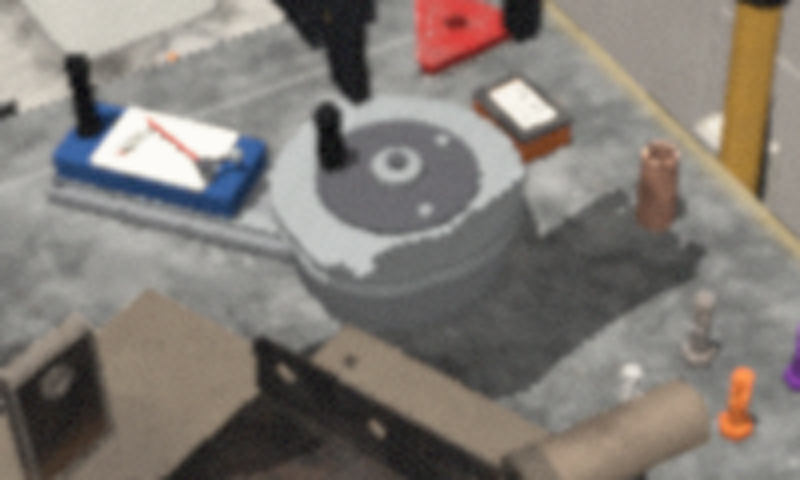

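The crop shows the handle near the feeler side (handle bearing about 51° CCW of +y, stand y axis about 39.5°), and the carriage out. I'll move over the post with the jaws along the slide and refine the axle from the stored picture.

```bash
python3 - <<'E'
from h import *
S=dict(np.load("scene.npz"));W=cloud(S)
for n in("scene","side"):
    S=dict(np.load(n+".npz"));W=cloud(S)
    u,v=np.meshgrid(np.arange(560),np.arange(420))
    d=np.hypot(W[...,0]-.648,W[...,1]-.096)
    g=S["pixels"].mean(-1)
    m=(abs(W[...,2]-.069)<.006)&(d<.062)&(g<(130))
    q=W[m];c,rr=cv2.minEnclosingCircle(q[:,:2].astype(np.float32));print(n,m.sum(),c,rr,np.median(g[(d<.045)&(abs(W[...,2]-.069)<.006)]),np.median(g[(d>.06)&(d<.075)&(abs(W[...,2]-.065)<.006)]))
    c=np.array([.648,.096])
    q=W[(abs(W[...,2]-.065)<.005)&(d<.097)][:,:2]-c
    a=np.degrees(np.arctan2(q[:,1],q[:,0]));rad=np.hypot(*q.T)
    print([(k,round(float(np.percentile(rad[abs(a-k)<6],97))*1000,1)) for k in range(-174,180,12)])
E
python3 -m inch '[[-0.425,0.96,0,-0.8,50],[-0.425,0.96,0,-0.8,50],[-0.425,0.96,0,-0.8,50],[-0.425,0.96,0,-0.8,50],[-0.425,0.96,0,-0.8,50]]' 20
python3 -m inch '[[-0.425,0.96,0,-0.8,50],[-0.425,0.96,0,-0.8,50],[-0.425,0.96,0,-0.8,50],[-0.425,0.96,0,-0.8,50],[-0.425,0.96,0,-0.8,50]]'
python3 -m inch '[[-0.43,0.96,0,-0.4,50],[0,0,-0.9,0,50],[0,0,-0.9,0,50],[0,0,0,0,50],[0,0,0,0,50]]'
python3 - <<'E'
from h import *
s=cam("wrist");save(s,"w1.png",f=1.0);print(s["K"],s["position"],s["attitude"])
E
```

```text
scene 780 (0.6481379270553589, 0.09135894477367401) 0.057836901396512985 109.66666666666667 191.33333333333334
[(-174, 78.3), (-162, 81.1), (-150, 85.8), (-138, 86.4), (-126, 84.5), (-114, 82.1), (-102, 78.2), (-90, 77.4), (-78, 77.5), (-66, 78.4), (-54, 78.6), (-42, 78.5), (-30, 77.3), (-18, 78.3), (-6, 79.1), (6, 79.1), (18, 78.7), (30, 79.5), (42, 80.8), (54, 82.9), (66, 83.4), (78, 80.5), (90, 85.3), (102, 84.7), (114, 79.4), (126, 82.0), (138, 78.4), (150, 78.8), (162, 78.9), (174, 78.7)]
side 473 (0.6491712331771851, 0.09134390950202942) 0.057221267372369766 109.33333333333333 183.66666666666666
[(-174, 79.8), (-162, 81.4), (-150, 86.2), (-138, 87.6), (-126, 83.4), (-114, 73.1), (-102, 69.7), (-90, 70.1), (-78, 69.8), (-66, 77.3), (-54, 78.6), (-42, 79.0), (-30, 78.9), (-18, 77.2), (-6, 76.4), (6, 76.8), (18, 76.1), (30, 78.4), (42, 78.7), (54, 78.1), (66, 82.6), (78, 81.9), (90, 85.5), (102, 82.4), (114, 71.7), (126, 79.1), (138, 78.4), (150, 77.8), (162, 78.0), (174, 78.6)]
clock: 0.6
tool_pos: [0.5711, 0.1209, 0.2573]
eef_rot: [0.84, 0.543, -0.0, -0.0]
contact_force: [0.5, 0.6, -0.3]
opening: 0.579
clock: 1.1
tool_pos: [0.5179, 0.2409, 0.2574]
eef_rot: [0.934, 0.357, -0.0, 0.0]
contact_force: [0.8, 0.2, 0.4]
opening: 0.57
clock: 1.6
tool_pos: [0.5079, 0.2638, 0.2127]
eef_rot: [0.941, 0.339, -0.001, 0.0]
contact_force: [-0.1, -0.2, 0.5]
opening: 0.567
[[325.1922621    0.         278.06797323]
 [  0.         325.1922621  211.72303571]
 [  0.           0.           1.        ]] [0.57206025 0.31858015 0.33882214] [-0.14792896  0.06975849 -0.42012235  0.89260741]
```

View pics/w1.png

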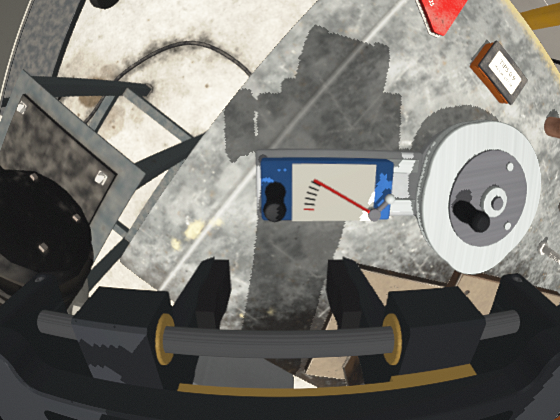

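The wrist view shows the post at (275,200) between the fingers, the needle resting off the tick, and the pulley at (475,200) with its handle at (470,215). The post is in line, so I descend and close.

```bash
python3 -m inch '[[0,0,-1,0,50],[0,0,-1,0,50],[0,0,-1,0,50],[0,0,-1,0,50],[0,0,-0.85,0,50]]' 20
python3 -m inch '[[0,0,0,0,50],[0,0,0,0,10],[0,0,0,0,10],[0,0,0,0,10],[0,0,0,0,10]]' 20
python3 -c "
from h import *
s=cam('wrist');save(s,'w2.png',crop=(180,60,560,360),f=1.5)"
```

```text
clock: 2.15
tool_pos: [0.509, 0.2642, 0.0916]
eef_rot: [0.941, 0.338, 0.001, -0.0]
contact_force: [-0.8, 1.2, 0.4]
opening: 0.57
clock: 2.65
tool_pos: [0.5083, 0.2647, 0.0925]
eef_rot: [0.941, 0.339, 0.001, -0.0]
contact_force: [-3.6, 3.7, 3.0]
opening: 0.228
```

```bash
python3 -m inch '[[0.13,-0.154,0,0,10],[0.13,-0.154,0,0,10],[0.13,-0.154,0,0,10],[0.13,-0.154,0,0,10],[0,0,0,0,10]]' 20
python3 -m inch '[[0.064,-0.077,0,0,10],[0.064,-0.077,0,0,10],[0.064,-0.077,0,0,10],[0,0,0,0,10],[0,0,0,0,10]]' 20
```

```text
clock: 3.2
tool_pos: [0.5218, 0.2487, 0.0924]
eef_rot: [0.941, 0.339, 0.001, -0.0]
contact_force: [-1.0, 0.5, 5.8]
opening: 0.174
clock: 3.7
tool_pos: [0.5239, 0.2461, 0.0923]
eef_rot: [0.94, 0.34, -0.0, -0.002]
contact_force: [-5.3, 5.6, 8.8]
opening: 0.174
```

```bash
python3 -m inch '[[0.064,-0.077,0,0,10],[0.064,-0.077,0,0,10],[0,0,0,0,10],[0,0,0,0,10]]' 20
python3 -m inch '[[0.064,-0.077,0,0,10],[0.064,-0.077,0,0,10],[0,0,0,0,10],[0,0,0,0,10]]' 20
python3 -m inch '[[0.064,-0.077,0,0,10],[0.064,-0.077,0,0,10],[0,0,0,0,10],[0,0,0,0,10]]' 20
```

```text
clock: 4.1
tool_pos: [0.5241, 0.246, 0.0923]
eef_rot: [0.94, 0.342, -0.002, -0.005]
contact_force: [-10.7, 12.8, 11.4]
opening: 0.172
clock: 4.5
tool_pos: [0.5242, 0.2459, 0.0922]
eef_rot: [0.939, 0.344, -0.004, -0.007]
contact_force: [-16.6, 17.0, 14.0]
opening: 0.173
clock: 4.9
tool_pos: [0.5244, 0.2458, 0.0921]
eef_rot: [0.938, 0.345, -0.005, -0.01]
contact_force: [-21.5, 22.3, 15.8]
opening: 0.172
```

```bash
python3 -m inch '[[-0.2,0.23,0,0,10],[-0.2,0.23,0,0,10],[0,0,0,0,20],[0,0,0,0,50],[0,0,0,0,50]]' 20
python3 -m inch '[[0,0,0,0,50],[0,0,0.8,0,50],[0,0,0.8,0,50],[0,0,0.8,0,50],[0,0,0.6,0,50]]' 20
python3 - <<'E'
from h import *
s=cam('scene');W=cloud(s)
p=W.reshape(-1,3);q=p[(p[:,2]>.085)&(p[:,2]<.125)&(abs(p[:,0]-.6155)<.014)&(abs(p[:,1]-.122)<.016)];print(len(q),q.min(0),q.max(0))
q=p[(p[:,2]>.055)&(p[:,2]<.1)&(np.hypot(p[:,0]-.524,p[:,1]-.247)<.016)];print(len(q),q.min(0),q.max(0))
# boss on the axle
q=p[(p[:,2]>.0715)&(p[:,2]<.085)&(np.hypot(p[:,0]-.648,p[:,1]-.096)<.02)];print('boss',len(q),q.min(0),q.max(0),q.mean(0))
save(s,'s2.png',crop=(150,140,300,250),f=5)
print(project(s,(.647,.0968,.07)))
E
```

```text
clock: 5.4
tool_pos: [0.5261, 0.241, 0.0913]
eef_rot: [0.941, 0.338, -0.0, 0.001]
contact_force: [-0.3, -0.7, -0.4]
opening: 0.382
clock: 5.9
tool_pos: [0.526, 0.2418, 0.1675]
eef_rot: [0.941, 0.338, 0.0, 0.0]
contact_force: [-0.4, 0.1, 1.4]
opening: 0.564
100 [0.60675602 0.11372366 0.08506675] [0.62629128 0.13189178 0.11985294]
79 [0.51664922 0.23610043 0.0550022 ] [0.53403076 0.24841567 0.09938177]
boss 106 [0.62884044 0.07997484 0.0715025 ] [0.66432683 0.11536452 0.08432795] [0.64688056 0.09465097 0.07762426]
(np.float64(253.73028489357503), np.float64(193.36950917902607))
```

View pics/s2.png

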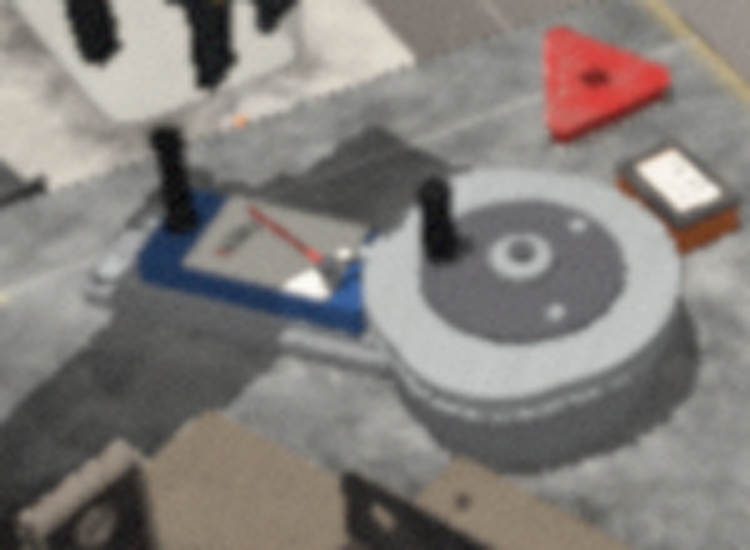

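Carriage is in, with the post at about 193 mm, so the axle is about (0.647,0.097). The needle is visible from above. I'll turn the wrist so its camera sits over the needle while cranking.

```bash
python3 -m inch '[[0.4,-0.53,0,1,60],[0.4,-0.53,0,1,60],[0.4,-0.53,0,1,60],[0.4,-0.53,0,1,60],[0.4,-0.53,0,1,60]]' 20
python3 -m inch '[[0.4,-0.53,0,1,60],[0.4,-0.53,0,1,60],[0.4,-0.53,0,1,60],[0.36,-0.51,0,1,60],[0,0,0,1,60]]'
python3 -m inch '[[0,0,0,1,60],[0,0,0,1,60],[0,0,0,1,60],[0,0,0,1,60],[0,0,0,1,60]]'
python3 -m inch '[[0,0,-0.9,0,60],[0,0,-0.9,0,60],[0,0,-0.9,0,60],[0,0,-0.16,0,60],[0,0,0,0,60]]'
python3 -m inch '[[0,0,0,0,10],[0,0,0,0,10],[0,0,0,0,10],[0,0,0,0,10],[0,0,0,0,10]]' 25
python3 -c "
from h import *
s=cam('wrist');save(s,'w3.png',f=1.4);print(s['position'])"
```

```text
clock: 6.45
tool_pos: [0.5757, 0.175, 0.1657]
eef_rot: [0.82, 0.572, -0.001, 0.0]
contact_force: [-0.5, -0.4, -0.5]
opening: 0.682
clock: 6.95
tool_pos: [0.6157, 0.1197, 0.1654]
eef_rot: [0.646, 0.763, -0.001, 0.001]
contact_force: [-0.5, 0.4, 0.7]
opening: 0.682
clock: 7.45
tool_pos: [0.6142, 0.1229, 0.1655]
eef_rot: [0.424, 0.905, -0.001, -0.0]
contact_force: [-1.0, 0.1, -0.0]
opening: 0.679
clock: 7.95
tool_pos: [0.6138, 0.1234, 0.094]
eef_rot: [0.426, 0.905, -0.001, -0.001]
contact_force: [0.1, -0.4, 0.5]
opening: 0.682
clock: 8.45
tool_pos: [0.6156, 0.1249, 0.0956]
eef_rot: [0.426, 0.905, 0.002, 0.001]
contact_force: [4.8, 3.8, -3.5]
opening: 0.247
[0.56057117 0.19058806 0.22180382]
```

View pics/w3.png

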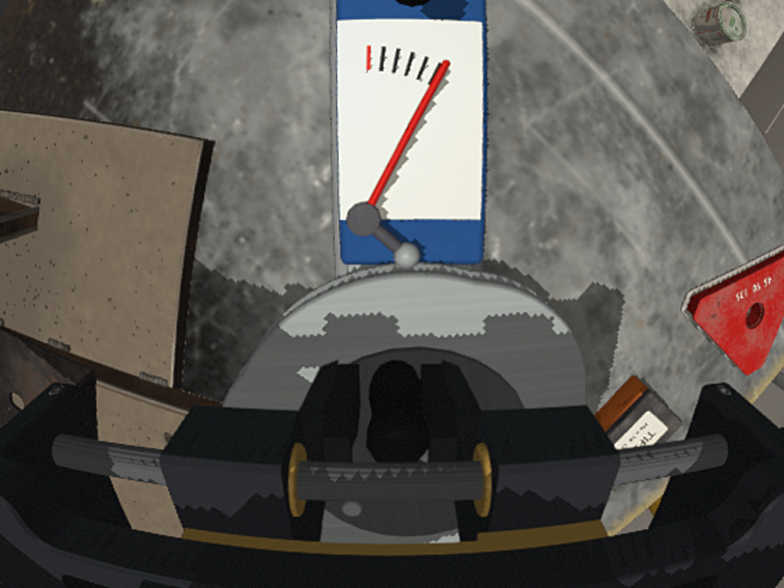

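The wrist camera sees the scale very well (needle from pivot (365,218) to tip (445,65), red tick at (369,58), feeler ball (407,255)). Next, a needle-reading helper and the crank row table.

```bash
cat > n.py <<'E'
from h import *
def ray(s,u,v,z):
    K=np.array(s["K"]);x=(u-K[0,2])/K[0,0];y=(v-K[1,2])/K[1,1];t=np.hypot(x,y)+1e-9
    d=np.stack([x/t*np.sin(t),-y/t*np.sin(t),-np.cos(t)],-1)@att(s).T
    p=np.array(s["position"]);return p+d*((z-p[2])/d[...,2])[...,None]
def needle(tag=None):
    s=cam("wrist");st=r.get_state();im=s["pixels"].astype(int)
    m=((im[...,0]>120)&(im[...,0]-im[...,1:].max(-1)>60)).astype(np.uint8)
    n,l,stt,c=cv2.connectedComponentsWithStats(m)
    out=None;best=0
    for k in range(1,n):
        v,u=np.nonzero(l==k)
        if len(u)<40: continue
        P=ray(s,u.astype(float),v.astype(float),.060)[:,:2]
        d=np.hypot(P[:,0]-.585,P[:,1]-.187).min()
        (_, (w,h),_)=cv2.minAreaRect(P.astype(np.float32))
        if max(w,h)>.04 and min(w,h)<.02 and d<.05:
            vx,vy,*_=cv2.fitLine(P.astype(np.float32),cv2.DIST_HUBER,0,.01,.01).ravel()
            if vy<0: vx,vy=-vx,-vy
            out=np.degrees(np.arctan2(vy,vx))
    b=np.array(st["tool_pos"])-[.647,.0968,0]
    cr=(np.radians(129.5)-np.arctan2(b[1],b[0]))
    F=st["contact_force"]
    print("clk %.2f crank %.3f r %.4f needle_bearing_rad %s tcp %s F %s"%(st["clock"],(cr+1)%(2*np.pi)-1,np.hypot(b[0],b[1]),None if out is None else round(np.radians(out),3),np.round(st["tool_pos"],4),np.round(F,1)))
    if tag: save(s,tag,f=1.4)
    return s
if __name__=="__main__":
    import sys; needle(sys.argv[1] if len(sys.argv)>1 else None)
E
python3 n.py
python3 - <<'E'
import numpy as np
c=-.15+np.arange(61)*2*np.pi/60;t=np.radians(129.5)-c
P=.042*np.c_[np.cos(t),np.sin(t)]/.025
Q=np.round(P,2);d=np.diff(Q,axis=0)
for i in range(0,60,5): print(round(c[i+5],2),[[round(float(a),2),round(float(b),2),0,0,10] for a,b in d[i:i+5]])
E
```

```text
clk 8.55 crank -0.136 r 0.0422 needle_bearing_rad 1.787 tcp [0.616  0.1254 0.0956] F [ 3.8  1.9 -0.2]
0.37 [[0.12, 0.13, 0, 0, 10], [0.14, 0.11, 0, 0, 10], [0.15, 0.09, 0, 0, 10], [0.15, 0.08, 0, 0, 10], [0.17, 0.07, 0, 0, 10]]
0.9 [[0.17, 0.04, 0, 0, 10], [0.17, 0.03, 0, 0, 10], [0.18, 0.01, 0, 0, 10], [0.17, -0.01, 0, 0, 10], [0.18, -0.03, 0, 0, 10]]
1.42 [[0.17, -0.04, 0, 0, 10], [0.16, -0.06, 0, 0, 10], [0.16, -0.08, 0, 0, 10], [0.15, -0.1, 0, 0, 10], [0.13, -0.11, 0, 0, 10]]
1.94 [[0.13, -0.12, 0, 0, 10], [0.11, -0.14, 0, 0, 10], [0.09, -0.15, 0, 0, 10], [0.08, -0.15, 0, 0, 10], [0.07, -0.17, 0, 0, 10]]
2.47 [[0.04, -0.17, 0, 0, 10], [0.03, -0.17, 0, 0, 10], [0.01, -0.18, 0, 0, 10], [-0.01, -0.17, 0, 0, 10], [-0.03, -0.18, 0, 0, 10]]
2.99 [[-0.04, -0.17, 0, 0, 10], [-0.06, -0.16, 0, 0, 10], [-0.08, -0.16, 0, 0, 10], [-0.1, -0.15, 0, 0, 10], [-0.11, -0.13, 0, 0, 10]]
3.52 [[-0.12, -0.13, 0, 0, 10], [-0.14, -0.11, 0, 0, 10], [-0.15, -0.09, 0, 0, 10], [-0.15, -0.08, 0, 0, 10], [-0.17, -0.07, 0, 0, 10]]
4.04 [[-0.17, -0.04, 0, 0, 10], [-0.17, -0.03, 0, 0, 10], [-0.18, -0.01, 0, 0, 10], [-0.17, 0.01, 0, 0, 10], [-0.18, 0.03, 0, 0, 10]]
4.56 [[-0.17, 0.04, 0, 0, 10], [-0.16, 0.06, 0, 0, 10], [-0.16, 0.08, 0, 0, 10], [-0.15, 0.1, 0, 0, 10], [-0.13, 0.11, 0, 0, 10]]
5.09 [[-0.13, 0.12, 0, 0, 10], [-0.11, 0.14, 0, 0, 10], [-0.09, 0.15, 0, 0, 10], [-0.08, 0.15, 0, 0, 10], [-0.07, 0.17, 0, 0, 10]]
5.61 [[-0.04, 0.17, 0, 0, 10], [-0.03, 0.17, 0, 0, 10], [-0.01, 0.18, 0, 0, 10], [0.01, 0.17, 0, 0, 10], [0.03, 0.18, 0, 0, 10]]
6.13 [[0.04, 0.17, 0, 0, 10], [0.06, 0.16, 0, 0, 10], [0.08, 0.16, 0, 0, 10], [0.1, 0.15, 0, 0, 10], [0.11, 0.13, 0, 0, 10]]
```

```bash
python3 -m inch '[[0.12,0.13,0,0,10],[0.14,0.11,0,0,10],[0.15,0.09,0,0,10],[0.15,0.08,0,0,10],[0.17,0.07,0,0,10]]' 25 >/dev/null; python3 n.py
python3 -m inch '[[0.17,0.04,0,0,10],[0.17,0.03,0,0,10],[0.18,0.01,0,0,10],[0.17,-0.01,0,0,10]]' >/dev/null; python3 n.py
python3 -m inch '[[0.18,-0.03,0,0,10],[0.17,-0.04,0,0,10]]' >/dev/null; python3 n.py w4.png
```

```text
clk 9.10 crank 0.333 r 0.0438 needle_bearing_rad 1.791 tcp [0.6317 0.1379 0.0955] F [-1.9  1.9  4.2]
clk 9.55 crank 0.746 r 0.0449 needle_bearing_rad 1.784 tcp [0.6495 0.1417 0.0956] F [-2.2  6.1  2.4]
clk 9.80 crank 0.951 r 0.0453 needle_bearing_rad 1.829 tcp [0.6587 0.1406 0.0956] F [0.1 6.9 1.4]
```

View pics/w4.png

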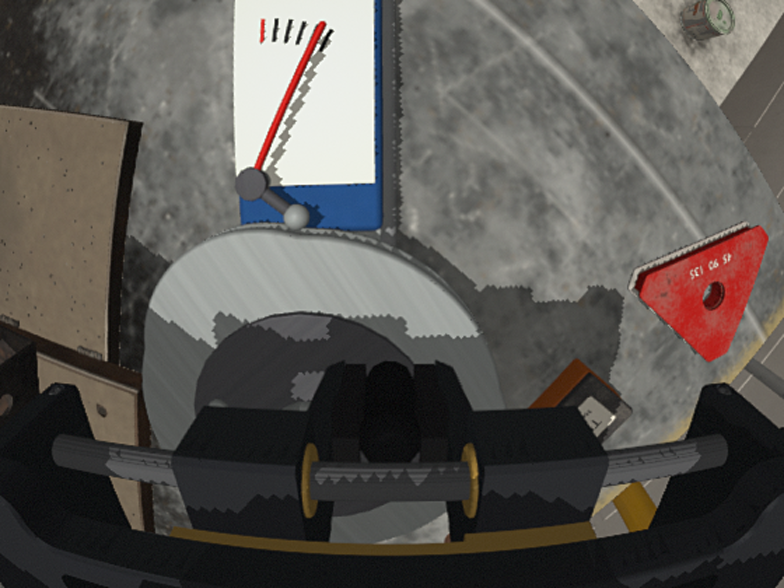

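Circle fit of the TCP readings puts the axle at (0.650,0.0998), 3 mm off each way, so I correct for that. The needle has started rising (image 4 shows the high bulge arriving from the left).

```bash
sed -i 's/\[.647,.0968,0\]/[.650,.0998,0]/' n.py
python3 -m inch '[[0.19,-0.03,0,0,10],[0.19,-0.05,0,0,10]]' >/dev/null; python3 n.py
python3 -m inch '[[0.18,-0.07,0,0,10],[0.16,-0.08,0,0,10]]' >/dev/null; python3 n.py
python3 -m inch '[[0.13,-0.12,0,0,10]]' >/dev/null; python3 n.py
python3 -m inch '[[0.11,-0.14,0,0,10]]' >/dev/null; python3 n.py
python3 -m inch '[[0.09,-0.15,0,0,10]]' >/dev/null; python3 n.py
python3 -m inch '[[0.08,-0.15,0,0,10]]' >/dev/null; python3 n.py
python3 -m inch '[[0.07,-0.17,0,0,10]]' >/dev/null; python3 n.py
python3 -m inch '[[0.04,-0.17,0,0,10]]' >/dev/null; python3 n.py
```

```text
clk 10.05 crank 1.154 r 0.0416 needle_bearing_rad 2.069 tcp [0.6686 0.137  0.0955] F [0.8 5.7 2.2]
clk 10.30 crank 1.411 r 0.0416 needle_bearing_rad 2.191 tcp [0.6775 0.131  0.0955] F [1.3 3.8 3.1]
clk 10.45 crank 1.531 r 0.0415 needle_bearing_rad 2.202 tcp [0.681  0.1275 0.0955] F [0.4 1.9 4. ]
clk 10.60 crank 1.647 r 0.0415 needle_bearing_rad None tcp [0.6839 0.1237 0.0955] F [1.8 3.5 4.6]
clk 10.75 crank 1.760 r 0.0414 needle_bearing_rad None tcp [0.6864 0.1197 0.0955] F [2.5 3.  4.5]
clk 10.90 crank 1.867 r 0.0415 needle_bearing_rad None tcp [0.6883 0.1157 0.0955] F [2.  3.2 4.2]
clk 11.05 crank 1.987 r 0.0414 needle_bearing_rad None tcp [0.6899 0.111  0.0955] F [1.7 2.9 4.3]
clk 11.20 crank 2.097 r 0.0414 needle_bearing_rad None tcp [0.6908 0.1065 0.0955] F [1.5 2.8 6.4]
```

```bash
sed -i 's/max(w,h)>.04 and min(w,h)<.02 and d<.05/max(w,h)>.02 and min(w,h)<.015 and d<.05/' n.py
python3 n.py w5.png
python3 -m inch '[[0.03,-0.17,0,0,10],[0.01,-0.18,0,0,10],[-0.01,-0.17,0,0,10],[-0.03,-0.18,0,0,10]]' >/dev/null
python3 -m inch '[[-0.04,-0.17,0,0,10],[-0.06,-0.16,0,0,10],[-0.08,-0.16,0,0,10],[-0.10,-0.15,0,0,10],[-0.11,-0.13,0,0,10]]' >/dev/null; python3 n.py
python3 -m inch '[[-0.12,-0.13,0,0,10],[-0.14,-0.11,0,0,10],[-0.15,-0.09,0,0,10],[-0.15,-0.08,0,0,10],[-0.17,-0.07,0,0,10]]' >/dev/null; python3 n.py
python3 -m inch '[[-0.17,-0.04,0,0,10],[-0.17,-0.03,0,0,10],[-0.18,-0.01,0,0,10],[-0.17,0.01,0,0,10],[-0.18,0.03,0,0,10]]' >/dev/null; python3 n.py
```

```text
clk 11.25 crank 2.105 r 0.0414 needle_bearing_rad None tcp [0.6909 0.1062 0.0955] F [2.1 1.7 4.8]
clk 12.20 crank 3.055 r 0.0416 needle_bearing_rad None tcp [0.6792 0.0701 0.0954] F [-1.7  3.6  8.4]
clk 12.75 crank 3.561 r 0.0419 needle_bearing_rad None tcp [0.6612 0.0594 0.0954] F [1.1 4.5 7.7]
clk 13.30 crank 4.059 r 0.0422 needle_bearing_rad None tcp [0.6405 0.0587 0.0955] F [3.2 4.7 5.5]
```

View pics/w5.png

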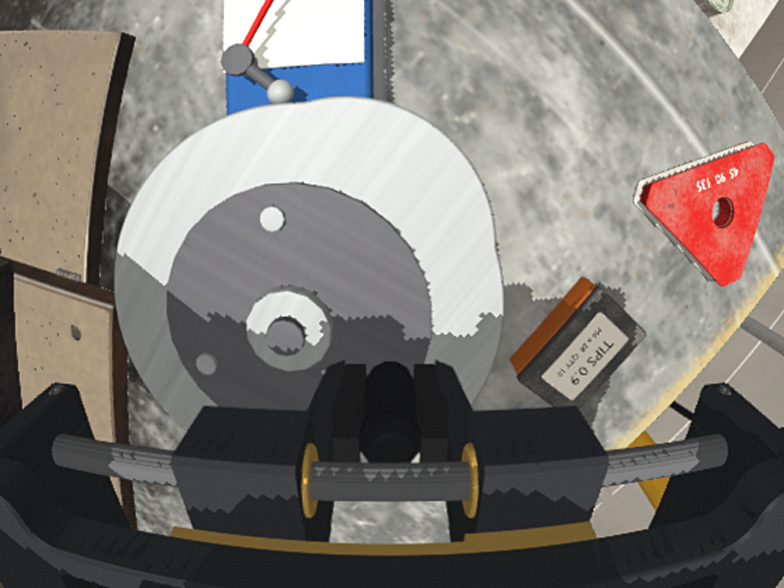

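```bash
sed -i 's/max(w,h)>.02 and/max(w,h)>.012 and/' n.py
python3 -m inch '[[-0.17,0.04,0,0,10],[-0.16,0.06,0,0,10],[-0.16,0.08,0,0,10],[-0.15,0.1,0,0,10],[-0.13,0.11,0,0,10]]' >/dev/null; python3 n.py
python3 -m inch '[[-0.13,0.12,0,0,10],[-0.11,0.14,0,0,10],[-0.09,0.15,0,0,10],[-0.08,0.15,0,0,10],[-0.07,0.17,0,0,10]]' >/dev/null; python3 n.py
python3 -m inch '[[-0.04,0.17,0,0,10],[-0.03,0.17,0,0,10],[-0.01,0.18,0,0,10],[0.01,0.17,0,0,10],[0.03,0.18,0,0,10]]' >/dev/null; python3 n.py
python3 -m inch '[[0.04,0.17,0,0,10],[0.06,0.16,0,0,10],[0.08,0.16,0,0,10],[0.1,0.15,0,0,10],[0.11,0.13,0,0,10]]' >/dev/null; python3 n.py
python3 -m inch '[[0.12,0.13,0,0,10],[0.14,0.11,0,0,10],[0.15,0.09,0,0,10],[0.15,0.08,0,0,10],[0.17,0.07,0,0,10]]' >/dev/null; python3 n.py
python3 -m inch '[[0.17,0.04,0,0,10],[0.17,0.03,0,0,10],[0.18,0.01,0,0,10],[0.17,-0.01,0,0,10]]' >/dev/null; python3 n.py
```

```text
clk 13.85 crank 4.538 r 0.0425 needle_bearing_rad 1.798 tcp [0.6224 0.0675 0.0955] F [3.9 2.6 4.1]
clk 14.40 crank 5.014 r 0.0426 needle_bearing_rad 1.941 tcp [0.6106 0.0837 0.0954] F [ 3.8 -0.5  5. ]
clk 14.95 crank -0.767 r 0.0426 needle_bearing_rad 2.059 tcp [0.6077 0.1046 0.0954] F [ 1.3 -1.6  9. ]
clk 15.50 crank -0.234 r 0.0425 needle_bearing_rad 1.798 tcp [0.6161 0.1254 0.0954] F [-3.   0.6 11.1]
clk 16.05 crank 0.319 r 0.0422 needle_bearing_rad 1.789 tcp [0.6347 0.1391 0.0954] F [-2.4  2.6  9.2]
clk 16.50 crank 0.750 r 0.0420 needle_bearing_rad 1.783 tcp [0.6526 0.1417 0.0955] F [-1.2  4.9  7.7]
```

```bash
python3 -m inch '[[0.18,-0.03,0,0,10],[0.17,-0.04,0,0,10]]' >/dev/null; python3 n.py
python3 -m inch '[[0.16,-0.06,0,0,10]]' >/dev/null; python3 n.py
python3 -m inch '[[0.08,-0.04,0,0,10]]' >/dev/null; python3 n.py
python3 -m inch '[[0.08,-0.04,0,0,10]]' >/dev/null; python3 n.py
python3 -m inch '[[0.075,-0.05,0,0,10]]' >/dev/null; python3 n.py w6.png
python3 -m inch '[[0.0,0,0,0,10]]' >/dev/null; python3 n.py
```

```text
clk 16.75 crank 0.971 r 0.0418 needle_bearing_rad 1.911 tcp [0.6616 0.14   0.0955] F [0.1 5.6 7.8]
clk 16.90 crank 1.070 r 0.0418 needle_bearing_rad 2.006 tcp [0.6655 0.1386 0.0955] F [-1.1  5.6  7.4]
clk 17.05 crank 1.117 r 0.0417 needle_bearing_rad 2.062 tcp [0.6673 0.1378 0.0955] F [-1.2  5.8  7.9]
clk 17.20 crank 1.171 r 0.0416 needle_bearing_rad 2.098 tcp [0.6693 0.1367 0.0954] F [-0.4  5.6  7.3]
clk 17.35 crank 1.226 r 0.0417 needle_bearing_rad 2.14 tcp [0.6713 0.1356 0.0955] F [0.7 4.8 6.8]
clk 17.50 crank 1.228 r 0.0417 needle_bearing_rad 2.149 tcp [0.6714 0.1356 0.0955] F [-0.5  5.7  6.8]
```

```bash
python3 -m inch '[[0.09,-0.06,0,0,10],[0,0,0,0,10]]' >/dev/null; python3 n.py
python3 -m inch '[[0.085,-0.065,0,0,10],[0,0,0,0,10]]' >/dev/null; python3 n.py
python3 -m inch '[[0.045,-0.035,0,0,10],[0,0,0,0,10]]' >/dev/null; python3 n.py w7.png
python3 n.py;python3 n.py
```

```text
clk 17.75 crank 1.297 r 0.0416 needle_bearing_rad 2.175 tcp [0.6738 0.134  0.0955] F [0.9 5.3 6.9]
clk 18.00 crank 1.365 r 0.0416 needle_bearing_rad 2.192 tcp [0.676  0.1323 0.0955] F [1.1 4.8 6.8]
clk 18.25 crank 1.396 r 0.0416 needle_bearing_rad 2.2 tcp [0.677  0.1314 0.0955] F [0.8 4.8 7.3]
clk 18.30 crank 1.396 r 0.0416 needle_bearing_rad 2.2 tcp [0.677  0.1314 0.0955] F [0.6 4.5 6.3]
clk 18.35 crank 1.396 r 0.0416 needle_bearing_rad 2.2 tcp [0.677  0.1314 0.0955] F [-0.1  4.7  6.2]
```

```bash
python3 -m inch '[[0.035,-0.03,0,0,10],[0,0,0,0,10]]' >/dev/null; python3 n.py
python3 -m inch '[[0.025,-0.02,0,0,10],[0,0,0,0,10]]' >/dev/null; python3 n.py w8.png
```

```text
clk 18.60 crank 1.423 r 0.0416 needle_bearing_rad 2.203 tcp [0.6779 0.1307 0.0955] F [-0.6  4.5  7.1]
clk 18.85 crank 1.443 r 0.0416 needle_bearing_rad 2.203 tcp [0.6784 0.1301 0.0955] F [0.5 4.  6. ]
```

View pics/w8.png

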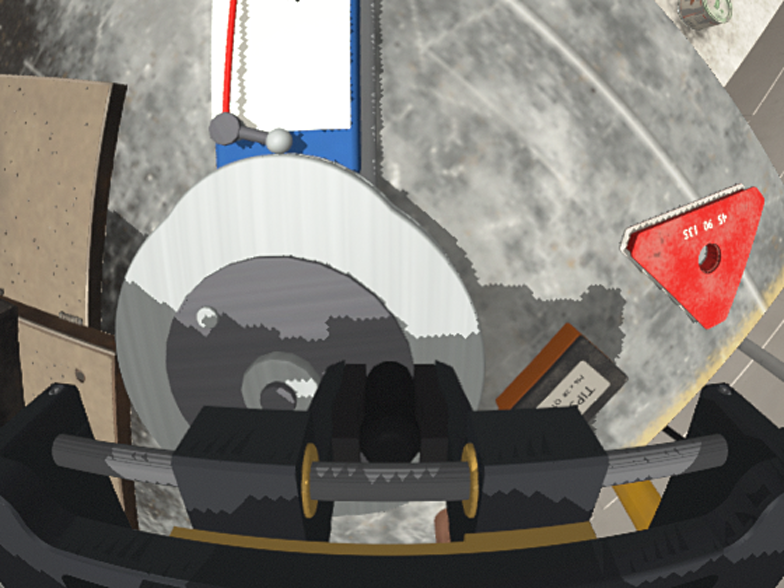

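The needle has levelled at its peak (2.203 rad bearing, about 0.47; the ball at (279,140) sits on the crest of the bulge). I release and rise.

```bash
python3 -m inch '[[0,0,0,0,22],[0,0,0,0,30],[0,0,0,0,50],[0,0,0,0,60],[0,0,0,0,60]]'
python3 -m inch '[[0,0,0.5,0,60],[0,0,1,0,60],[0,0,1,0,60],[0,0,1,0,60],[0,0,0.5,0,60]]'; 
python3 -m inch '[[-0.6,0.8,0,0,60],[-0.6,0.8,0,0,60],[0,0,0,0,60],[0,0,0,0,60]]'; python3 n.py w9.png
```

```text
clock: 19.35
tool_pos: [0.6819, 0.1305, 0.0968]
eef_rot: [0.426, 0.905, 0.003, 0.003]
contact_force: [8.6, 7.3, 3.9]
opening: 0.587
clock: 19.85
tool_pos: [0.6785, 0.1275, 0.1963]
eef_rot: [0.426, 0.905, -0.001, 0.0]
contact_force: [-0.3, 0.2, -0.7]
opening: 0.68
clock: 20.25
tool_pos: [0.6479, 0.168, 0.1942]
eef_rot: [0.425, 0.905, -0.001, -0.0]
contact_force: [1.5, -0.4, -0.6]
opening: 0.687
clk 20.30 crank 0.669 r 0.0673 needle_bearing_rad 2.204 tcp [0.6486 0.1671 0.1942] F [0.2 0.5 0.8]
```

View pics/w9.png

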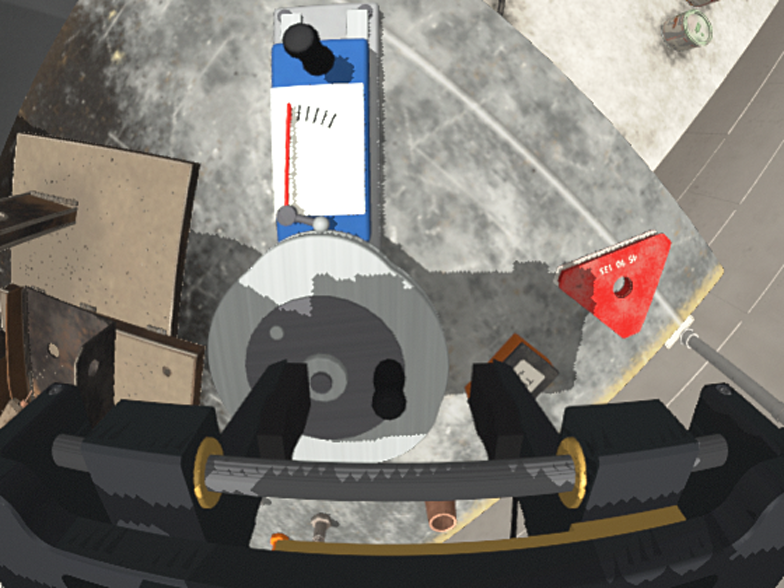

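The needle stands on the red tick (tip (289,105)), and the feeler ball (320,224) sits on the bulge crest with the handle untouched. Now the bolt's surroundings.

Run:
```python
from h import *
s=cam("scene");W=cloud(s);p=W.reshape(-1,3)
q=p[(p[:,2]>.088)&(p[:,2]<.125)&(np.hypot(p[:,0]-.679,p[:,1]-.129)<.022)];print("handle",len(q),q.min(0),q.max(0))
d=cam("side");V=cloud(d)
P=np.vstack([p,V.reshape(-1,3)]);P=P[np.isfinite(P).all(1)]
# max height map around bolt, 2cm cells
print("x",[round(.50+.02*i,2) for i in range(18)])
for j in range(10,-14,-1):
    y=-.1+.015*j*1.0
    if y>.03: continue
    row=[]
    for i in range(18):
        x=.50+.02*i
        m=(abs(P[:,0]-x)<.01)&(abs(P[:,1]-y)<.0075)&(P[:,2]<.18)
        row.append(int(1000*P[m,2].max()) if m.any() else -1)
    print(round(y,3),row)
im=d["pixels"].astype(int);sat=im.max(-1)-im.min(-1)
for n,C,lo in(("side",V,d),("scene",W,s)):
    im=lo["pixels"].astype(int)
    m=(np.hypot(C[...,0]-.691,C[...,1]+.1)<.02)&(C[...,2]>.014)&(C[...,2]<.055)
    q=C[m];print(n,len(q),np.median(q,0),np.percentile(q,5,axis=0),np.percentile(q,95,axis=0))
    o=(im[...,0]-im[...,2]>90)&(im[...,1]<im[...,0]*.75)&(abs(C[...,0]-.72)<.06)&(abs(C[...,1]+.12)<.06)
    q=C[o];print(" orange",len(q),q.mean(0) if len(q) else '')
```

```text
handle 83 [0.66850053 0.11780163 0.08956833] [0.6855995  0.13587483 0.12023862]
x [0.5, 0.52, 0.54, 0.56, 0.58, 0.6, 0.62, 0.64, 0.66, 0.68, 0.7, 0.72, 0.74, 0.76, 0.78, 0.8, 0.82, 0.84]
0.02 [22, 18, 38, 41, 42, 3, 67, 68, 68, 70, 5, 2, 3, 3, 4, 55, 59, 4]
0.005 [90, 37, 41, 44, 40, -1, 4, 4, 6, 3, 4, 5, 3, 3, 4, 3, 3, 3]
-0.01 [96, 97, 35, 42, 43, 37, 6, 4, 5, 3, 3, 5, 2, 3, 4, 5, 2, 3]
-0.025 [44, 96, -1, 42, 40, 39, 4, 2, 3, 3, 4, 3, 4, 3, 3, 4, 2, 3]
-0.04 [45, 99, -1, 40, 41, 42, -1, 4, 4, 4, 3, 3, 3, 4, 3, 3, 4, 3]
-0.055 [43, 98, 97, 39, 43, 41, 38, 2, 4, 4, 3, 3, 3, 4, 2, 3, 3, 4]
-0.07 [43, 83, 98, -1, 40, 40, 40, 2, 4, 3, 4, 5, 3, 54, 4, 3, 3, 3]
-0.085 [44, 44, 99, -1, 43, 42, 41, -1, 3, 6, 2, 3, 3, 56, 4, 3, 4, 4]
-0.1 [42, 44, 101, 98, -1, 41, 40, 38, -1, 50, 52, 0, 3, 5, 6, 5, 3, 4]
-0.115 [42, 43, 95, 101, 41, 39, -1, -1, -1, 7, 33, 0, 2, 3, 4, 50, 3, 3]
-0.13 [44, 42, 44, 101, 39, 37, -1, -1, -1, 0, 1, 1, 52, 46, 2, 50, 7, 3]
-0.145 [42, 43, 44, 101, 36, 36, -1, 35, 35, 2, 4, 3, 50, 37, 3, 3, 4, 5]
-0.16 [42, 43, 44, 99, 95, 41, -1, 36, 36, 4, 3, 3, 3, 3, 4, 4, 5, 3]
[... 285 characters left out ...]
 4, 2, 3, 4, 4, 2]
-0.235 [42, 42, 42, 43, 40, 39, 4, 4, 3, 3, 4, 4, 3, -1, 3, 3, 3, 5]
-0.25 [42, 42, 41, 40, 4, 4, 5, 5, 3, 4, 3, 55, 54, -1, 0, 4, 4, 4]
-0.265 [41, 41, 36, 4, 3, 4, 4, 4, 3, 4, 54, 56, 57, 55, 0, 5, 3, 3]
-0.28 [40, 4, 3, 4, 5, 4, 3, 3, 4, 4, 56, 56, 55, 55, 0, 4, 3, 3]
-0.295 [3, 3, 4, 4, 3, 4, 4, 4, 3, 3, 56, 56, 56, 55, 3, 4, 3, 3]
side 96 [ 0.69163305 -0.10283886  0.03151251] [ 0.68720446 -0.10595898  0.01588041] [ 0.69804604 -0.09825314  0.04662057]
 orange 160 [ 0.74422023 -0.13886241  0.02179053]
scene 44 [ 0.69060798 -0.10152939  0.0451491 ] [ 0.68672812 -0.10490882  0.02945216] [ 0.69684338 -0.0952842   0.05046764]
 orange 95 [ 0.74316451 -0.13697713  0.02499648]
```

Bolt is at about (0.692,-0.100). The tube (to z 0.15) lies at y below -0.165, so I use jaws along x with the camera side toward +y, and go above the bolt.

```bash
python3 -m inch '[[0.158,-0.97,0,-0.6,35],[0.158,-0.97,0,-0.6,35],[0.158,-0.97,0,-0.6,35],[0.158,-0.97,0,-0.6,35],[0.158,-0.97,0,-0.6,35]]'>/dev/null
python3 -m inch '[[0.158,-0.97,0,-0.6,35],[0.158,-0.97,0,-0.6,35],[0.158,-0.97,0,-0.6,35],[0.158,-0.97,0,-0.6,35],[0.158,-0.97,0,-0.6,35]]'>/dev/null
python3 -m inch '[[0.158,-0.97,0,-0.6,35],[0,0,-0.8,0,35],[0,0,-0.8,0,35],[0,0,0,0,35],[0,0,0,0,35]]'
python3 - <<'E'
from n import *
s=cam("wrist");K=np.array(s["K"]);Z=s["range_z"];v,u=np.mgrid[0:420,0:560]
x=(u-K[0,2])/K[0,0];y=(v-K[1,2])/K[1,1];t=np.hypot(x,y)+1e-9
d=np.stack([x/t*np.tan(t)*Z,-y/t*np.tan(t)*Z,-Z],-1)
W=d@att(s).T+np.array(s["position"]);W[(Z==0)|(t>1.4)]=np.nan
for lo,hi in((.012,.05),(.012,.030),(.03,.046),(.046,.054)):
    m=(np.hypot(W[...,0]-.692,W[...,1]+.1)<.018)&(W[...,2]>lo)&(W[...,2]<hi);q=W[m]
    if len(q): print(lo,len(q),q.mean(0).round(4),np.percentile(q,3,axis=0).round(4),np.percentile(q,97,axis=0).round(4),np.argwhere(m).mean(0))
save(s,"w10.png",f=1.4)
E
```

```text
clock: 21.9
tool_pos: [0.6921, -0.0981, 0.155]
eef_rot: [0.708, 0.707, -0.0, -0.0]
contact_force: [-0.6, -0.2, -0.2]
opening: 0.394
0.012 343 [ 0.6932 -0.0939  0.0381] [ 0.6882 -0.1006  0.0137] [ 0.6982 -0.0905  0.0485] [210.15451895 280.39650146]
0.012 92 [ 0.6932 -0.0918  0.0211] [ 0.6879 -0.0947  0.0124] [ 0.6987 -0.0904  0.0294] [201.10869565 280.32608696]
0.03 87 [ 0.6932 -0.092   0.0385] [ 0.6881 -0.0943  0.0307] [ 0.6983 -0.0906  0.0459] [207.75862069 280.45977011]
0.046 164 [ 0.6931 -0.0961  0.0475] [ 0.6882 -0.1011  0.0464] [ 0.6981 -0.0912  0.0488] [216.5        280.40243902]
```

View pics/w10.png

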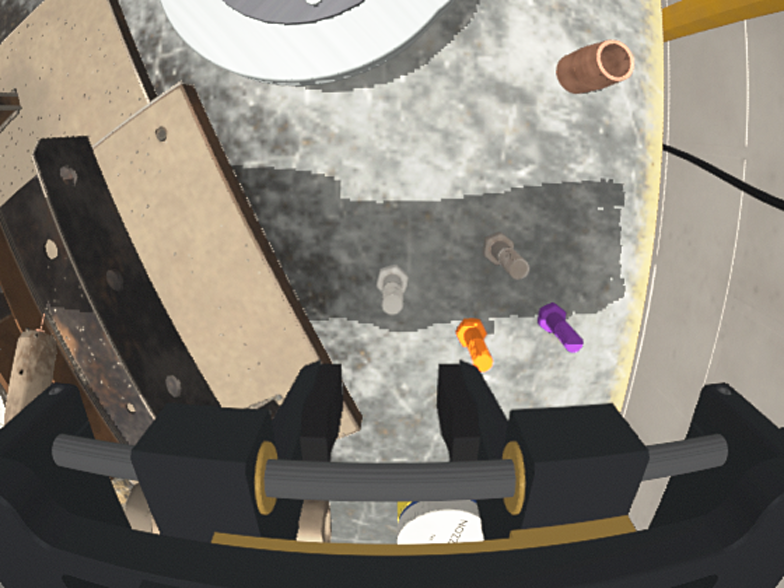

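Bolt at px (392,290), centred between the fingers, with measured centre (0.6932,-0.0961). Jig edge is left, orange bolt is clear to the right. Descend and grip.

```bash
python3 -m inch '[[0.04,0.08,-0.7,0,30],[0,0,-0.9,0,30],[0,0,-0.9,0,30],[0,0,-0.9,0,30],[0,0,-0.9,0,30]]'
python3 -m inch '[[0,0,-0.6,0,30],[0,0,0,0,30],[0,0,0,0,5],[0,0,0,0,5],[0,0,0,0,5]]' 15
python3 -m inch '[[0,0,0,0,5],[0,0,0,0,5],[0,0,0,0,5]]' 15
```

```text
clock: 22.45
tool_pos: [0.6932, -0.0953, 0.0463]
eef_rot: [0.707, 0.707, 0.0, 0.0]
contact_force: [-1.0, -0.8, -0.5]
opening: 0.345
clock: 22.95
tool_pos: [0.694, -0.0957, 0.0339]
eef_rot: [0.707, 0.707, 0.001, 0.001]
contact_force: [0.7, 0.9, 1.3]
opening: 0.128
clock: 23.25
tool_pos: [0.694, -0.0958, 0.0338]
eef_rot: [0.707, 0.707, 0.001, 0.001]
contact_force: [-0.8, 1.0, 5.7]
opening: 0.129
```

```bash
python3 -m inch '[[0,0,0.5,0,5],[0,0,1,0,5],[0,0,1,0,5],[0,0,1,0,5],[0,0,1,0,5]]' 25
python3 -m inch '[[0,0,1,0,5],[-0.33,0.94,0.5,0,5],[-0.33,0.94,0,0,5],[-0.33,0.94,0,0,5],[-0.33,0.94,0,0,5]]'
python3 -m inch '[[-0.33,0.94,0,0,5],[-0.33,0.94,0,0,5],[-0.33,0.94,0,0,5],[0,0,0,0,5],[0,0,0,0,5]]'
python3 - <<'E'
from n import *
s=needle("w11.png");im=s["pixels"].astype(int)
K=np.array(s["K"]);Z=s["range_z"];v,u=np.mgrid[0:420,0:560]
x=(u-K[0,2])/K[0,0];y=(v-K[1,2])/K[1,1];t=np.hypot(x,y)+1e-9
d=np.stack([x/t*np.tan(t)*Z,-y/t*np.tan(t)*Z,-Z],-1)
W=d@att(s).T+np.array(s["position"]);W[(Z==0)|(t>1.4)]=np.nan
np.savez("w11.npz",W=W,im=s["pixels"])
near=np.hypot(W[...,0]-.56,W[...,1]-.205)<.09
blue=near&(W[...,2]>.036)&(W[...,2]<.049)
print("carriage",blue.sum(),np.median(W[blue][:,2]),cv2.minAreaRect(W[blue][:,:2].astype(np.float32)))
m=(abs(W[...,2]-.069)<.0022)&(np.hypot(W[...,0]-.65,W[...,1]-.1)<.058)&(im.mean(-1)<135)
print("plate",m.sum(),cv2.minEnclosingCircle(W[m][:,:2].astype(np.float32)))
m=(W[...,2]>.085)&(W[...,2]<.122)&(np.hypot(W[...,0]-.677,W[...,1]-.128)<.025)
if m.any(): print("handle",m.sum(),W[m].min(0),W[m].max(0))
m=(W[...,2]>.055)&(W[...,2]<.11)&(np.hypot(W[...,0]-.525,W[...,1]-.247)<.02)
if m.any(): print("post",m.sum(),W[m].min(0),W[m].max(0))
m=(abs(W[...,2]-.065)<.003)
q=W[m][:,:2]-[.65,.0998];a=np.degrees(np.arctan2(q[:,1],q[:,0]));R_=np.hypot(*q.T);k=R_<.093
print([(b,round(float(np.percentile(R_[k&(abs(a-b)<4)],98))*1000,1)) for b in range(80,181,8) if (k&(abs(a-b)<4)).sum()>5])
E
```

```text
clock: 23.75
tool_pos: [0.6925, -0.0957, 0.1463]
eef_rot: [0.707, 0.707, -0.0, -0.0]
contact_force: [0.4, 0.3, -0.7]
opening: 0.123
clock: 24.25
tool_pos: [0.6593, -0.0009, 0.1831]
eef_rot: [0.707, 0.707, -0.0, -0.0]
contact_force: [-0.8, 0.1, -1.2]
opening: 0.126
clock: 24.75
tool_pos: [0.6351, 0.0688, 0.1829]
eef_rot: [0.707, 0.708, -0.0, 0.0]
contact_force: [-0.1, -0.5, -1.1]
opening: 0.125
clk 24.80 crank 4.253 r 0.0355 needle_bearing_rad 2.214 tcp [0.6355 0.0674 0.1828] F [ 0.6  0.  -0.9]
carriage 7196 0.042967972950076316 ((0.5559617877006531, 0.21155381202697754), (0.060209862887859344, 0.12409255653619766), 40.01164245605469)
plate 9862 ((0.6486393213272095, 0.10111930966377258), 0.052072860300540924)
handle 878 [0.66783035 0.12219029 0.08501031] [0.68635069 0.14086612 0.11865042]
post 167 [0.51862945 0.24044692 0.05537053] [0.53307532 0.24771265 0.0832065 ]
[(80, 80.2), (88, 80.5), (96, 80.4), (104, 83.2), (112, 86.0), (120, 87.9), (128, 88.5), (136, 88.6), (144, 87.6), (152, 85.1), (160, 81.5), (168, 80.7), (176, 80.5)]
```

View pics/w11.png

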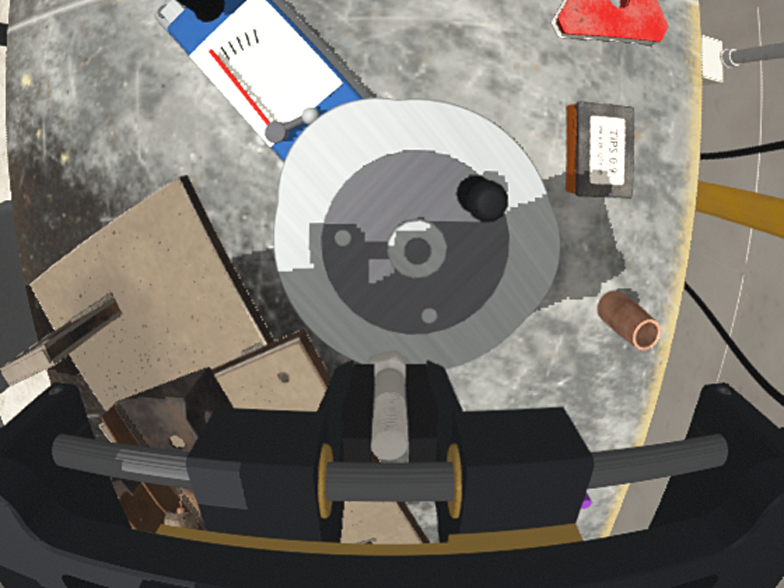

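Feeler bearing is 130.0° and the bulge is centred at about 130.5°, so crank alignment is confirmed. The bolt hangs upright in the jaws. Mark at (0.6053,0.1527).

```bash
python3 -m inch '[[-0.3,0.85,0,0,5],[-0.3,0.85,0,0,5],[-0.3,0.85,0,0,5],[-0.3,0.85,0,0,5],[0,0,0,0,5]]'
python3 -m inch '[[0,0,-0.8,0,5],[0,0,-0.8,0,5],[0,0,-0.8,0,5],[0,0,-0.6,0,5],[0,0,0,0,5]]'
python3 -m inch '[[0,0,-0.1,0,5],[0,0,-0.1,0,5],[0,0,0,0,5],[0,0,0,0,5]]'
```

```text
clock: 25.3
tool_pos: [0.6045, 0.1565, 0.1827]
eef_rot: [0.706, 0.708, 0.001, -0.001]
contact_force: [-0.2, 1.1, -0.4]
opening: 0.125
clock: 25.8
tool_pos: [0.6046, 0.1513, 0.1054]
eef_rot: [0.708, 0.706, -0.002, -0.0]
contact_force: [0.3, 0.4, -0.4]
opening: 0.124
clock: 26.2
tool_pos: [0.6056, 0.1539, 0.1031]
eef_rot: [0.707, 0.707, 0.0, 0.0]
contact_force: [0.7, 0.1, -1.4]
opening: 0.127
```

```bash
python3 -m inch '[[0,-0.03,-0.06,0,5],[0,0,0,0,5],[0,0,0,0,5]]'
python3 -m inch '[[0,0,-0.06,0,5],[0,0,0,0,5],[0,0,0,0,5]]'
```

```text
clock: 26.5
tool_pos: [0.6053, 0.153, 0.1011]
eef_rot: [0.707, 0.707, 0.0, 0.0]
contact_force: [-0.8, -0.9, -0.3]
opening: 0.124
clock: 26.8
tool_pos: [0.6052, 0.153, 0.0994]
eef_rot: [0.707, 0.707, -0.0, -0.0]
contact_force: [-0.7, 0.2, -0.5]
opening: 0.127
```

```bash
python3 -m inch '[[0,0,-0.04,0,5],[0,0,0,0,5],[0,0,0,0,5]]'
python3 -m inch '[[0,0,-0.04,0,5],[0,0,0,0,5],[0,0,0,0,5]]'
```

```text
clock: 27.1
tool_pos: [0.6054, 0.1531, 0.0988]
eef_rot: [0.707, 0.707, 0.0, 0.0]
contact_force: [-0.9, -0.6, 2.5]
opening: 0.123
clock: 27.4
tool_pos: [0.6056, 0.1534, 0.0987]
eef_rot: [0.707, 0.707, 0.001, 0.0]
contact_force: [-2.6, 0.1, 9.0]
opening: 0.125
```

```bash
python3 -m inch '[[0,0,0.04,0,5],[0,0,0,0,5],[0,0,0,0,14],[0,0,0,0,18],[0,0,0,0,26]]' 10
python3 -m inch '[[0,0,0,0,30],[0,0,0,0,30],[0,0,0.4,0,30],[0,0,0.8,0,30],[0,0,1,0,30]]'
python3 -m inch '[[0,-0.2,1,0,30],[0,-0.8,0.6,0,30],[0,-0.8,0,0,30],[0,-0.8,0,0,30],[0,-0.6,0,0,30]]'
python3 -m inch '[[0,0,0,0,30],[0,0,0,0,30],[0,0,0,0,30]]'
python3 - <<'E'
from n import *
s=needle("w12.png");im=s["pixels"].astype(int)
K=np.array(s["K"]);Z=s["range_z"];v,u=np.mgrid[0:420,0:560]
x=(u-K[0,2])/K[0,0];y=(v-K[1,2])/K[1,1];t=np.hypot(x,y)+1e-9
d=np.stack([x/t*np.tan(t)*Z,-y/t*np.tan(t)*Z,-Z],-1)
W=d@att(s).T+np.array(s["position"]);W[(Z==0)|(t>1.4)]=np.nan
for lo,hi in((.08,.107),(.108,.118)):
    m=(W[...,2]>lo)&(W[...,2]<hi)&(np.hypot(W[...,0]-.6053,W[...,1]-.1527)<.025)
    if m.any(): print("bolt",m.sum(),W[m].min(0),W[m].max(0),W[m].mean(0))
m=(W[...,2]>.085)&(W[...,2]<.122)&(np.hypot(W[...,0]-.677,W[...,1]-.131)<.025)
if m.any(): print("handle",m.sum(),W[m].min(0),W[m].max(0))
E
```

```text
clock: 27.9
tool_pos: [0.6051, 0.1529, 0.0981]
eef_rot: [0.707, 0.707, -0.0, -0.0]
contact_force: [0.1, 0.0, 0.5]
opening: 0.271
clock: 28.4
tool_pos: [0.6047, 0.1528, 0.1539]
eef_rot: [0.707, 0.707, -0.001, -0.0]
contact_force: [0.2, -0.1, -0.7]
opening: 0.342
clock: 28.9
tool_pos: [0.6054, 0.0714, 0.1944]
eef_rot: [0.707, 0.707, 0.0, 0.001]
contact_force: [0.4, -0.2, 0.1]
opening: 0.34
clock: 29.2
tool_pos: [0.6052, 0.0749, 0.1936]
eef_rot: [0.706, 0.708, 0.001, -0.0]
contact_force: [-0.7, 0.3, 0.0]
opening: 0.341
clk 29.25 crank 4.895 r 0.0513 needle_bearing_rad 2.221 tcp [0.6052 0.0749 0.1935] F [-0.6 -0.4  0.4]
bolt 4 [0.60157259 0.15708025 0.08840302] [0.60629315 0.15776971 0.10626877] [0.6035657  0.15753752 0.09970826]
bolt 250 [0.59912935 0.14691726 0.11050082] [0.60990254 0.15782921 0.11457163] [0.60435709 0.15233648 0.11256478]
handle 826 [0.66750303 0.12188243 0.08513533] [0.6863735  0.14072124 0.11785276]
```

```bash
python3 -c "
from plant import r
print(r.finish_job())"
```

```text
the job is handed in; nothing more can be done
None
```

The job is done and handed in at about 29 s. I pushed the carriage in, stopped the crank on the second pass of the highest spot, and stood the bright bolt on the rim in front of the feeler.

- **Carriage:** I pushed it in by the post until it stopped. The force rose to about 30 N with no further movement.
- **Crank:** I turned it clockwise only, past the highest spot once and past the lesser bulge. The needle levelled off on the second pass at about 1.44 rad (7.73 counted on), and I released there.
- **Crank check:** The needle stayed at its peak after release. In the last readings the handle was where I had left it. Depth readings put the bulge's centre within about 1° of the feeler line.
- **Bolt:** Its top read 0.1126 m high, against 0.113 expected standing upright. Its centre was about 1 mm from my mark position of (0.6053, 0.1527), and the robot was clear.
- **Readings that disagreed:** My needle peak came out at 0.466, against the 0.475 you gave, which is within my reading error. The first camera estimate of the axle was about 3 mm off, so I corrected it from the crank's circle.
- **Not checked:** The picture limit stopped me viewing the final image, so the last check is from depth and needle numbers only. I saw no contact with the bystanders, but I did not re-measure them at the end.

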